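Open the combination lock and hold its shackle out

ROBOT

A 6-joint arm with a two-finger parallel gripper is mounted at the origin on a cart in front of the work surface, level with it; the furniture and walls round the work are solid. World frame = base frame: x ahead of the robot, y to its left, z up, the work surface at z = 0. Lengths are in m, angles in degrees, forces in N, time in s.
With the tool pointing down it reaches from about 0.15 to 0.775 m from the base axis. Payload 6.1 kg.
Tool frame: the origin (TCP) lies at the very end of the fingers, on their centre line; the grasp point (between the pads) lies 19 mm behind it; z points along the fingers, y is the line along which they close (so a half turn about z gives the same grasp; the last joint's range is limited). The gripper opens to 85 mm and grips with 20 to 120 N. Pads are 22 mm wide; open, the fingers measure 114 mm over their backs; the gripper's body (76 mm by 85 mm) begins 54 mm behind the grasp point. The pads swing forward as they close: fully open they stand 13 mm farther back than shut.
Start: joints at [65.088, 7.208, -2.269, 80.523, 0, 90], TCP at [0.221, 0.476, 0.231] pointing down, gripper open.
Joint ranges: [-155.77, 155.77], [-54.66, 111.73], [-72.52, 77.12], [-102.08, 115.82], [-83.92, 84.16], [-180, 180]. Speed limits (degrees/s): [136.94, 136.94, 172.46, 180, 180, 180].

INTERFACE

Orientations are given as a 3x3 rotation matrix whose columns are the frame's x, y, z axes.
In Python, from station import robot gives the robot as it stands. Calls block until the motion is done:
- robot.move_to(position, orientation): joint-space move of the TCP to a pose.
- robot.move_l(position, attitude=None, speed=0.15): straight line of the TCP; attitude=None keeps the orientation; speed is the mean speed in m/s.
- robot.movej(angles): joint-space move.
- robot.grip(opening): finger opening in m; the grip force is fixed at half the most; returns when the fingers have stopped.
- robot.wait(seconds).
- robot.inverse_kinematics(position, orientation): joint angles nearest the present ones, or None.
- robot.observe(): the state.
- robot.read_camera(name): name is "side" or "top"; returns a dict with "image" (420x560x3 uint8, blue, green, red), "z_map" (420x560 float32, m along the optical axis (not along the pixel's ray), 0 where there is no reading), "K" (3x3 intrinsics, pixels), "D" ([k1, k2, p1, p2, k3] as OpenCV has them; the pictures are not rectified), "cam_to_world" (4x4, takes a point from camera to world coordinates). Camera axes: x right, y up, looking along -z (the intrinsics and any distortion apply to the point x, -y, -z); pixel columns grow to the right and rows downward; lengths in m; the calibration is good to about 2 mm. A picture is of the moment at which its call begins.
A pose or a line that the arm cannot do raises robot.Unreachable and nothing moves.
- robot.hand_in(): hands the job in; it is judged then, once.
The state is a dict: "time": time; "joints": joint angles; "qvel": joint speeds; "effort": joint torques, N m; "tool_pos": TCP position; "tcp_rot": TCP orientation; "ft_force": force on the tool from outside, world axes, zero at the start; "torque": the same for the moment, N m; "finger_gap": finger opening in m; "grip_force": force on a finger pad.
Only numpy, scipy, OpenCV 4.12 (cv2) and the standard library are available. Lean on these libraries where they do the work, as an engineer would, in place of code of your own. Each camera call takes 0.05 s, during which the arm holds its last target. There are 200 camera calls.

TASK

Slide the bobbin of wire that is parked over the combination lock's knob straight up off it and stand it upright on the bench beside the lock. Then turn the dial clockwise, past its clicks, until its pointer rests in the click at the raised opening mark on the case, and pull the lock's shackle all the way out. Finish while still holding the shackle out against its spring; do not let go, and leave the tools and wood lying around alone.

Things in the scene. Friction and masses are not known exactly. Their poses are not given: they have to be found in the camera images.
- lock: combination padlock lying on its back, screwed down: steel case 108 mm (local x -50 to +58) x 100 x 46 mm high on a 6 mm plate 128 x 120 mm; origin on the bench under the dial's axis, z up; shackle at local -x. A hasp lug (4 mm thick, 43 mm high, at local x -57, y -44 to -20 mm) stands round the shackle's right leg (local -y); its flat 4 mm strap lies to the right of it, out to local y -113 mm
- dial (a joint): dial angle, rad: 0 with the pointer at the opening mark, growing clockwise seen from above; starts one to three clicks below 0. A spring detent clicks every 0.524 rad (30 degrees), at 0, -0.524, -1.047 ...; passing a click takes about 0.2 N m, and a dial let go centres itself in the nearest click. The shackle is free only within about 0.1 rad of 0, else blocked. Stops at -2.7 and +1.0
- knob_grip (a point): point on the dial's vertical axis in the knob, 82 mm above the bench, 14 mm below the knob's top. The knob is an upright bar 28 mm long (along the line to the pointer), 11 mm wide, 42 mm high, on a disc 60 mm in diameter whose top is 54 mm above the bench; grip it across the 11 mm. Its x axis points from the pointer to the knob, z up
- pointer (a point): tip of the pointer nose on the rim of the dial disc, 37.5 mm from the axis, 50 mm above the bench; in line with the knob's bar and with white lines on nose and knob top
- open_mark (a point): top of the raised opening mark, an 8 x 6 mm block on the case 44 mm from the dial's axis on the shackle's side (local -x of the lock), 52 mm above the bench; the mark and the pointer meet with the dial at 0
- shackle (a joint): how far the shackle is drawn out, m: 0 shut, 0.022 fully out (stop). It slides level, straight away from the case along local -x of the lock. A spring pulls it in, with 3 N shut and 6.3 N fully out; let go, it slides shut
- bow (a point): middle of the shackle's bow, on the centre line of its 10 mm round steel bar, 30 mm above the bench; moves with the shackle. The bow runs across (local y of the lock, straight for 28 mm), legs 64 mm apart between centres, 63 mm clear between bow and case when shut. Pinch it from above, fingers before and behind it (closing along the lock's local x)
- bobbin: bobbin of wound wire with two flanges, 56 mm in diameter, 36 mm high, bore 34 mm, mass 0.08 to 0.17 kg; origin at the centre of its underside, z up along its axis. It starts upright over the knob, on the dial disc (underside 54 mm above the bench); the knob's top stands 6 mm above the bobbin's
- tape_measure: pocket tape measure 62x82x34 mm lying to the right of the lock, to be left alone; origin under its centre
- marker: black marker pen 14x132x14 mm lying to the right, nearer the robot, to be left alone; origin under its centre
- offcut: softwood offcut 45x85x22 mm lying behind the lock and to the right, to be left alone; origin under its centre
Mind the look-alikes: they are no part of the job. What is meant by the bobbin is not green or turquoise, and is the larger of those in its own colour.

How it is judged:
By the outcome, as a careful person would: the job done as asked, in the order asked, and still so for the second after the job is handed in, while the arm keeps its last pose, push and grip.
It also fails if it takes over 48 s, if anything falls off the work surface, if the arm or the gripper's body presses on something with over 40 N, if the wrist force passes 120 N, or if a joint passes its speed limit or range.

## Working session

There is one attempt and no reset: what is moved stays moved. The work goes in short steps, each a Python script; the robot and the scene stay as the last script left them, time stands still between calls to the robot, and variables do not carry over. Pictures are saved under pics/ and viewed, at most 10 in all, crops included, and the job is handed in when it is done.

```bash
mkdir -p pics
cat > h.py <<'E'
import numpy as np, cv2
from station import robot
def shot(cam,name):
    d=robot.read_camera(cam); cv2.imwrite(f'pics/{name}.png',d['image']); np.savez(f'pics/{name}.npz',**d); return d
def cloud(d):
    """world point per pixel"""
    z=d['z_map']; h,w=z.shape
    uv=np.stack(np.meshgrid(np.arange(w),np.arange(h)),-1).reshape(-1,1,2).astype(np.float64)
    n=cv2.undistortPoints(uv,d['K'],np.array(d['D'],float)).reshape(h,w,2)
    p=np.stack([n[...,0]*z,-n[...,1]*z,-z],-1)
    T=np.array(d['cam_to_world']); return p@T[:3,:3].T+T[:3,3]
def onplane(d,u,v,zw):
    n=cv2.undistortPoints(np.array([[[u,v]]],float),d['K'],np.array(d['D'],float))[0,0]
    T=np.array(d['cam_to_world']); r=T[:3,:3]@[n[0],-n[1],-1]; return T[:3,3]+r*(zw-T[2,3])/r[2]
E
python3 - <<'E'
from h import *
a=shot('top','top1');b=shot('side','side1')
for d in(a,b):print(d['K'],d['D'],d['cam_to_world'])
cv2.imwrite('pics/both.png',cv2.resize(np.vstack([a['image'],b['image']]),(800,1200))[:600]);cv2.imwrite('pics/s.png',cv2.resize(b['image'],(800,600)))
print(robot.observe())
E
```

```text
[[484.90040749   0.         278.48481142]
 [  0.         484.90040749 206.9175418 ]
 [  0.           0.           1.        ]] [-0.06012102  0.          0.          0.          0.        ] [[ 0.01954328  0.9926359  -0.11954924  0.42334364]
 [-0.99954068  0.02216795  0.02066428 -0.0428793 ]
 [ 0.02316227  0.11909048  0.9926132   1.24303012]
 [ 0.          0.          0.          1.        ]]
[[422.09654831   0.         278.25964588]
 [  0.         422.09654831 205.08208346]
 [  0.           0.           1.        ]] [-0.00898479  0.          0.          0.          0.        ] [[-0.9271293   0.23926169 -0.28841827  0.33124218]
 [-0.37467749 -0.60607797  0.70163115  0.59016824]
 [-0.0069305   0.75856663  0.65155862  0.67474705]
 [ 0.          0.          0.          1.        ]]
{'time': 0.1, 'joints': array([ 6.50880877e+01,  7.23966734e+00, -2.32077505e+00,  8.05241218e+01,
        1.23026699e-03,  9.00021517e+01]), 'qvel': array([-0.03358094, -0.13792866,  0.15872817, -0.05601167, -0.12328667,
       -0.05435925]), 'effort': array([-7.34072728e-04, -4.36903453e+01,  3.53606057e+01,  1.36158106e-02,
       -4.00268789e-05,  3.04345264e-06]), 'tool_pos': array([0.22098122, 0.4758193 , 0.23058812]), 'tcp_rot': array([[-9.06940624e-01,  4.21257988e-01, -6.41169307e-04],
       [ 4.21258476e-01,  9.06939650e-01, -1.32955368e-03],
       [ 2.14167579e-05, -1.47592425e-03, -9.99998911e-01]]), 'ft_force': array([-0.00133455,  0.51673787,  0.21483656]), 'torque': array([0.02627574, 0.0080852 , 0.01102131]), 'grip_force': 0.0, 'finger_gap': 0.08544932042773772}
```

View pics/both.png

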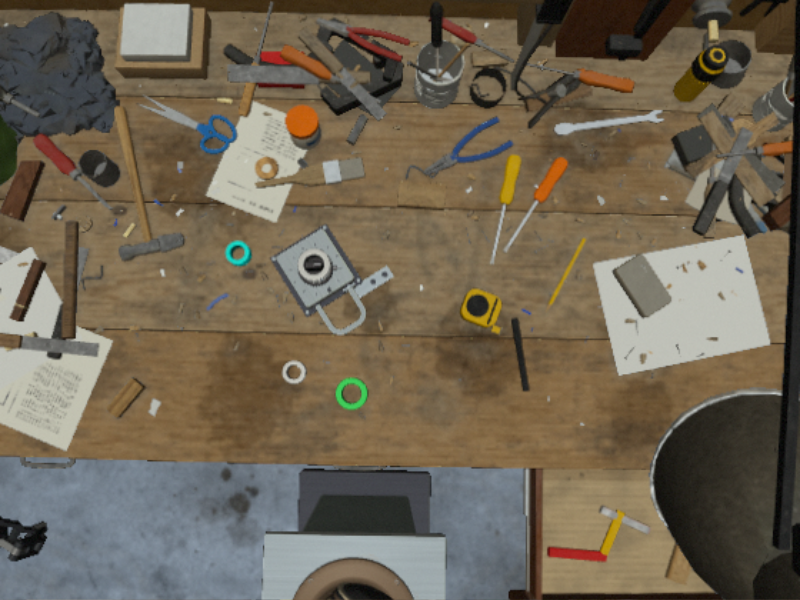

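View pics/s.png

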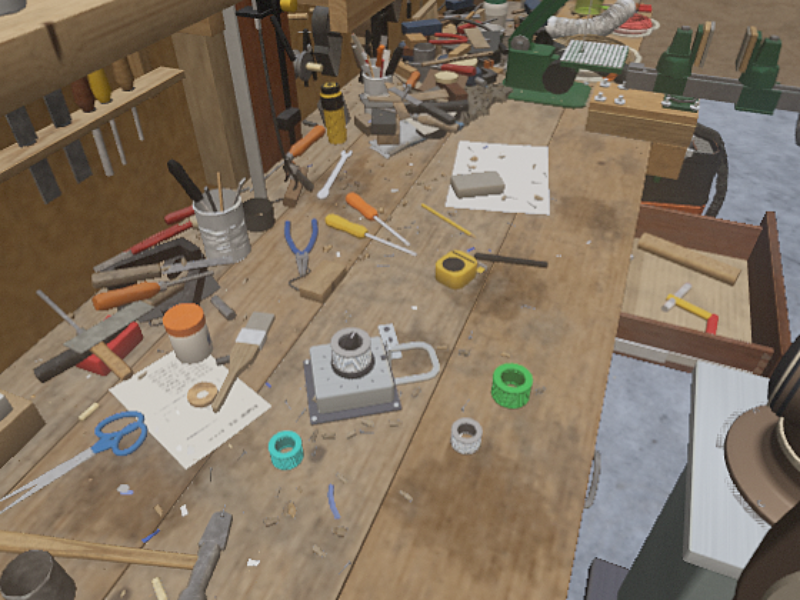

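The bench shows the lock at about (315,265) in the enlarged top view, with the white bobbin over its knob and the shackle pointing to the lower right. The look-alikes (small white, green, turquoise) stand apart. Next I take a closer crop and the depth.

Run:
```python
from h import *
a=dict(np.load('pics/top1.npz'));b=dict(np.load('pics/side1.npz'))
ca=a['image'][145:245,180:280]; cb=b['image'][215:305,205:315]
cv2.imwrite('pics/crops.png',np.hstack([cv2.resize(ca,(400,400),interpolation=2),cv2.resize(cb,(400,400),interpolation=2)]))
P=cloud(a);Q=cloud(b)
R=P[130:250,170:290].reshape(-1,3)
hist,e=np.histogram(R[:,2],bins=np.arange(-.006,.11,.004));print(list(zip(e.round(3),hist)))
def rect(m):
    r=cv2.minAreaRect((m[:,:2]*1000).astype(np.float32));print(r,cv2.boxPoints(r).round(1).tolist(),len(m))
c=P[160:225,185:265].reshape(-1,3)
rect(c[(c[:,2]>.036)&(c[:,2]<.056)])
t=c[(c[:,2]>.082)&(c[:,2]<.11)]; rect(t); print(t.mean(0))
S=P[190:240,215:262].reshape(-1,3);S=S[(S[:,2]>.02)&(S[:,2]<.042)];rect(S)
q=Q[220:275,220:275].reshape(-1,3);t=q[(q[:,2]>.082)&(q[:,2]<.11)]; rect(t);print(t.mean(0))
for n,(u,v,z) in dict(green=(352,393,.036),whitesmall=(293,371,.03),tape=(481,308,.03)).items():print(n,onplane(a,u*.7,v*.7,z))
```

```text
[(np.float64(-0.006), np.int64(2965)), (np.float64(-0.002), np.int64(6184)), (np.float64(0.002), np.int64(2156)), (np.float64(0.006), np.int64(418)), (np.float64(0.01), np.int64(91)), (np.float64(0.014), np.int64(31)), (np.float64(0.018), np.int64(97)), (np.float64(0.022), np.int64(73)), (np.float64(0.026), np.int64(53)), (np.float64(0.03), np.int64(140)), (np.float64(0.034), np.int64(140)), (np.float64(0.038), np.int64(135)), (np.float64(0.042), np.int64(605)), (np.float64(0.046), np.int64(432)), (np.float64(0.05), np.int64(96)), (np.float64(0.054), np.int64(52)), (np.float64(0.058), np.int64(20)), (np.float64(0.062), np.int64(7)), (np.float64(0.066), np.int64(14)), (np.float64(0.07), np.int64(12)), (np.float64(0.074), np.int64(14)), (np.float64(0.078), np.int64(11)), (np.float64(0.082), np.int64(19)), (np.float64(0.086), np.int64(149)), (np.float64(0.09), np.int64(115)), (np.float64(0.094), np.int64(37)), (np.float64(0.098), np.int64(6)), (np.float64(0.102), np.int64(0))]
((586.8494873046875, 59.92399597167969), (179.40028381347656, 100.06130981445312), 33.76616668701172) [[484.5, 
[... 360 characters left out ...]
625, 105.5]] 326
[0.61329884 0.07713772 0.0903371 ]
((547.0276489257812, 39.838294982910156), (95.51412963867188, 92.80952453613281), 20.56820297241211) [[486.0, 66.5], [518.5999755859375, -20.399999618530273], [608.0, 13.199999809265137], [575.4000244140625, 100.0999984741211]] 369
((611.6151733398438, 78.77497100830078), (54.56916809082031, 54.92831802368164), 40.12464904785156) [[573.0999755859375, 82.19999694824219], [608.5, 40.20000076293945], [650.2000122070312, 75.4000015258789], [614.7999877929688, 117.4000015258789]] 456
[0.61019884 0.08129813 0.08987184]
green [0.39764279 0.00780337 0.036     ]
whitesmall [0.43332997 0.11159425 0.03      ]
tape [ 0.55065285 -0.21550873  0.03      ]
```

View pics/crops.png

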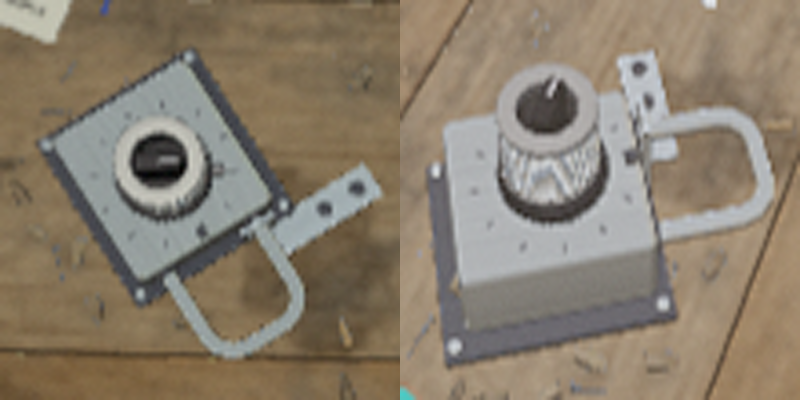

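The top crop shows the pointer at about (218,170), the opening mark at (202,230) and the bow at about (250,345). The dial therefore looks to be roughly two clicks short. Now I compute the pose.

Run:
```python
from h import *
a=dict(np.load('pics/top1.npz'));b=dict(np.load('pics/side1.npz'))
A=lambda u,v,z:onplane(a,180+(u+.5)/4-.5,145+(v+.5)/4-.5,z)[:2]*1000
B=lambda u,v,z:onplane(b,205+(u+.5)*110/400-.5,215+(v+.5)*90/400-.5,z)[:2]*1000
s=[A(*p,.008) for p in[(45,146),(190,57),(285,205),(141,296)]]
print(np.round(s,1),'centre',np.mean(s,0))
d=(s[0]+s[1]-s[2]-s[3]);print('yaw x',np.degrees(np.arctan2(d[1],d[0])))
d=(s[0]+s[3]-s[1]-s[2]);print('yaw y',np.degrees(np.arctan2(d[1],d[0]))-90)
for n,p in dict(ptr=(222,170,.05),mark=(202,230,.052),bow=(248,343,.035)).items():print(n,A(*p))
for n,p in dict(mark=(632,157-0,.052),bow=(762,180,.035)).items():print(n,B(p[0]-400,p[1],p[2]), B(p[0]-400,p[1],p[2]))
print('place',onplane(a,262*.7,320*.7,0))
# bow centreline: bar-coloured depth points well in front of the case
for d in(a,b):
    P=cloud(d).reshape(-1,3);y=np.radians(33.3);o=np.array([.6125,.0785]);L=(P[:,:2]-o)@np.array([[np.cos(y),-np.sin(y)],[np.sin(y),np.cos(y)]])
    m=(L[:,0]<-.100)&(L[:,0]>-.14)&(abs(L[:,1])<.014)&(P[:,2]>.026)&(P[:,2]<.045);print('bowpts',m.sum(),L[m].mean(0),P[m].mean(0))
    m=(L[:,0]<.07)&(L[:,0]>-.055)&(abs(L[:,1])<.06)&(P[:,2]>.038)&(P[:,2]<.054);l=L[m];print(np.percentile(l,[1,99],axis=0))
for cl in (0,33.3,90,-26.7):
  c,s_=np.cos(np.radians(cl)),np.sin(np.radians(cl));Y=np.array([c,s_,0])
  for sg in(1,-1):
    y=Y*sg;z=np.array([0,0,-1.]);R=np.stack([np.cross(y,z),y,z],1);print(cl,sg,np.round(robot.inverse_kinematics([.6125,.0785,.063],R),0))
```

```text
[[634.  158.5]
 [694.6  67.1]
 [599.1   2.9]
 [538.4  93.2]] centre [616.50257967  80.43805089]
yaw x 34.09779914353293
yaw y 33.72795876707539
ptr [614.19221434  41.09629626]
mark [576.0544994   52.16475763]
bow [507.91803578  22.68378196]
mark [573.33034184  55.48803767] [573.33034184  55.48803767]
bow [506.37045699  27.26004351] [506.37045699  27.26004351]
place [0.5234621  0.17438451 0.        ]
bowpts 45 [-0.11861805 -0.0003359 ] [0.51354258 0.01309523 0.03378284]
[[-0.05014963 -0.05029112]
 [ 0.0563337   0.04790589]]
bowpts 50 [-1.18415374e-01  2.79480098e-05] [0.51351221 0.01351062 0.03383209]
[[-0.05037279 -0.04461271]
 [ 0.0557268   0.05130659]]
0 1 [ 7. 20. -8. 63.  0. 97.]
0 -1 [  7.  20.  -8.  63.   0. -83.]
33.3 1 [ 7. 20. -8. 63.  0. 64.]
33.3 -1 [   7.   20.   -8.   63.    0. -116.]
90 1 [ 7. 20. -8. 63.  0.  7.]
90 -1 [   7.   20.   -8.   63.    0. -173.]
-26.7 1 [  7.  20.  -8.  63.   0. 124.]
-26.7 -1 [  7.  20.  -8.  63.   0. -56.]
```

```bash
cat >> h.py <<'E'
O=np.array([.6128,.0785]); YAW=33.9
def down(cl):
    c=np.radians(cl);y=np.array([np.cos(c),np.sin(c),0]);z=np.array([0,0,-1.]);return np.stack([np.cross(y,z),y,z],1)
def st(tag):
    s=robot.observe();print(tag,round(s['time'],2),s['tool_pos'].round(4),'F',s['ft_force'].round(1),'gap',round(s['finger_gap'],4),'gf',round(s['grip_force'],1),'j6',s['joints'][5].round(1),'T',s['torque'].round(2))
E
python3 - <<'E'
from h import *
R=down(YAW)
robot.move_to([*O,.17],R);st('above')
robot.move_l([*O,.058],speed=.15);st('down')
robot.grip(.045);st('grip')
robot.move_l([*O,.075],speed=.06);st('lift')
robot.move_l([*O,.135],speed=.15);st('up')
shot('side','side2');d=shot('side','side2');cv2.imwrite('pics/s2.png',d['image'][120:330,180:420].repeat(2,0).repeat(2,1))
E
```

```text
above 2.12 [0.6126 0.0795 0.1703] F [ 0.1  0.1 -0.3] gap 0.0853 gf 0.0 j6 63.4 T [-0.01 -0.06 -0.  ]
down 3.02 [0.6134 0.0788 0.059 ] F [ 0.7 -0.9  1. ] gap 0.0854 gf 0.0 j6 63.4 T [-0.01 -0.02  0.  ]
grip 3.45 [0.6135 0.0786 0.0598] F [-1.8 -0.2  6.2] gap 0.0532 gf 61.5 j6 63.4 T [-0.02  0.34 -0.07]
lift 3.88 [0.6131 0.0785 0.0755] F [-0.4  0.1 -2. ] gap 0.0532 gf 63.0 j6 63.4 T [ 0.01 -0.03  0.04]
up 4.43 [0.6126 0.0785 0.1343] F [ 0.1 -1.  -2.3] gap 0.0532 gf 63.1 j6 63.4 T [-0.01 -0.03 -0.04]
```

View pics/s2.png

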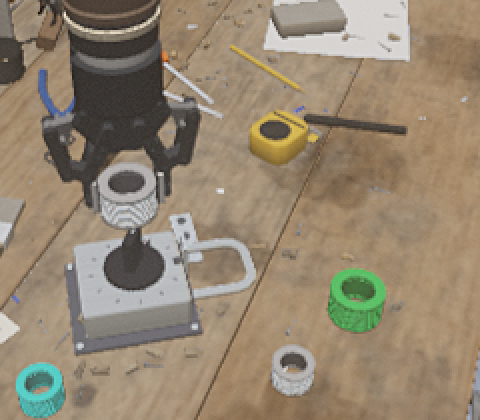

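The picture shows the bobbin held level, clear of the knob at about (133,235). Next I place it.

Run:
```python
from h import *
p=[.528,.172]
robot.move_l([*p,.135],speed=.25);robot.move_l([*p,.014],speed=.15);robot.wait(.2);st('low')
f0=robot.observe()['ft_force'][2]
z=.009
while z>.002:
    robot.move_l([*p,z],speed=.02);s=robot.observe();print(z,s['tool_pos'][2].round(4),s['ft_force'][2].round(1))
    if s['ft_force'][2]-f0>3:break
    z-=.001
robot.grip(.085);st('open')
robot.move_l([*p,.15],speed=.2)
q=np.array(robot.inverse_kinematics([*O,.16],down(YAW-30.)));print(q.round(1))
d=shot('side','side3');t=shot('top','top3')
cv2.imwrite('pics/s3.png',np.hstack([cv2.resize(t['image'][145:245,170:270],(400,400),interpolation=2),cv2.resize(d['image'][190:340,160:310],(400,400),interpolation=2)]))
```

```text
low 6.35 [0.5287 0.1722 0.015 ] F [ 0.1 -0.7 -1.2] gap 0.0534 gf 63.1 j6 74.1 T [-0.04  0.03 -0.01]
0.009 0.0088 -0.5
0.008 0.0079 -1.6
0.007 0.0069 -1.2
0.006 0.006 -1.5
0.005 0.0058 5.2
open 8.18 [0.528  0.172  0.0049] F [-0.1  0.1 -0.2] gap 0.0849 gf 0.0 j6 74.1 T [-0.01 -0.   -0.07]
[ 7.3 17.7  2.  74.2  0.  93.4]
```

View pics/s3.png

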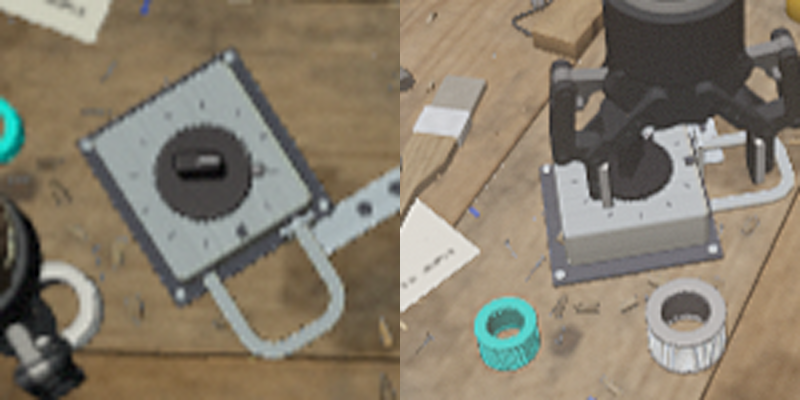

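The bobbin stands upright at about (686,325). The knob is free and its bar lies across the image, pointer at right (265,170), so the dial is two clicks low. Now the dial.

Run:
```python
from h import *
R=down(YAW-30)
robot.move_to([*O,.16],R);robot.grip(.04)
robot.move_l([*O,.063],speed=.15);st('down')
robot.grip(.0);st('grip')
q0=robot.observe()['joints']
q=np.array(robot.inverse_kinematics([*O,.063],R));q6=q[5]
for a in(15,30,45,60):
    q[5]=q6+a;robot.movej(list(q));st(a)
robot.wait(.3);st('end')
robot.grip(.04);st('open')
robot.move_l([*O,.16],speed=.2)
robot.move_to([.50,.17,.25],down(YAW))
t=shot('top','top4')
cv2.imwrite('pics/s4.png',cv2.resize(t['image'][145:245,180:280],(600,600),interpolation=2))
```

```text
down 11.03 [0.6133 0.0785 0.0639] F [ 0.9  0.3 -0.4] gap 0.0403 gf 0.0 j6 93.4 T [-0.02  0.01  0.02]
grip 11.4 [0.6118 0.0785 0.0645] F [-6.4 -0.5  7.5] gap 0.0104 gf 59.9 j6 93.4 T [-0.14  1.28 -0.03]
15 11.76 [0.6117 0.0785 0.0644] F [-6.4 -0.3  7.4] gap 0.0103 gf 59.7 j6 108.4 T [-0.12  1.33 -0.01]
30 12.12 [0.6117 0.0784 0.0645] F [-6.6 -0.6  6.4] gap 0.0103 gf 59.8 j6 123.4 T [-0.11  1.34 -0.08]
45 12.47 [0.6117 0.0784 0.0644] F [-7.5 -0.4  7.6] gap 0.0099 gf 59.7 j6 138.4 T [-0.17  1.28 -0.04]
60 12.83 [0.6117 0.0785 0.0645] F [-7.   0.2  7.8] gap 0.01 gf 59.8 j6 153.4 T [-0.12  1.36 -0.03]
end 13.13 [0.6116 0.0785 0.0644] F [-7.2 -0.9  7.4] gap 0.0102 gf 59.8 j6 153.4 T [-0.17  1.38 -0.1 ]
open 13.53 [0.613  0.0785 0.0631] F [-0.1  0.2 -0.2] gap 0.0398 gf 0.0 j6 153.4 T [-0.06 -0.02 -0.05]
```

View pics/s4.png

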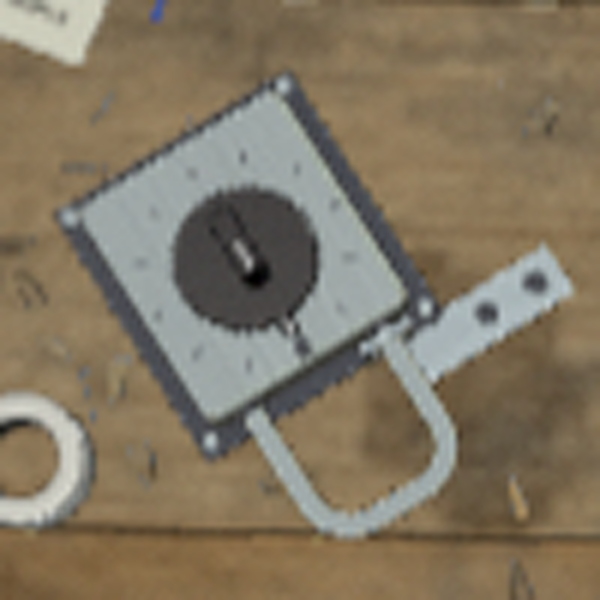

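The pointer at (287,325) meets the mark at (303,345). Now the shackle.

Run:
```python
from h import *
c=np.radians(YAW);x=np.array([np.cos(c),np.sin(c)])
b=np.array([.5142,.0130]);R=down(YAW)
robot.move_to([*b,.13],R)
robot.move_l([*b,.011],speed=.15);st('down')
robot.grip(0);st('grip')
p0=robot.observe()['tool_pos'][:2]
for k in (.006,.012,.018,.021,.023,.0245):
    robot.move_l([*(b-k*x),.011],speed=.04);st(k);s=robot.observe()
    print('along',((p0-s['tool_pos'][:2])@x).round(4),'Fx',(s['ft_force'][:2]@x).round(1))
    if s['ft_force'][:2]@x>45:break
robot.wait(.5);st('hold')
robot.observe();d=shot('side','side5');t=shot('top','top5')
cv2.imwrite('pics/s5.png',np.hstack([cv2.resize(t['image'][150:250,180:280],(400,400),interpolation=2),cv2.resize(d['image'][190:310,200:320],(400,400),interpolation=2)]))
```

```text
down 17.2 [0.5151 0.0134 0.012 ] F [0.5 0.6 1.4] gap 0.0404 gf 0.0 j6 57.6 T [ 0.04 -0.03 -0.04]
grip 17.6 [0.5139 0.0124 0.012 ] F [-3.8 -2.7  6.2] gap 0.0076 gf 58.6 j6 57.6 T [-0.5   0.81  0.02]
0.006 17.9 [0.5104 0.0099 0.012 ] F [2.4 2.4 5. ] gap 0.0078 gf 58.9 j6 57.2 T [ 0.62 -0.47 -0.07]
along 0.0043 Fx 3.3
0.012 18.2 [0.5055 0.0067 0.012 ] F [3.2 4.1 5.6] gap 0.008 gf 59.1 j6 56.8 T [ 0.67 -0.52  0.  ]
along 0.0102 Fx 4.9
0.018 18.5 [0.5007 0.0035 0.012 ] F [3.9 4.1 4.6] gap 0.0078 gf 59.0 j6 56.4 T [ 0.74 -0.65 -0.03]
along 0.0159 Fx 5.6
0.021 18.75 [0.4984 0.0019 0.012 ] F [3.7 4.7 5.1] gap 0.0078 gf 59.0 j6 56.2 T [ 0.87 -0.76 -0.03]
along 0.0187 Fx 5.7
0.023 19.0 [0.4968 0.0009 0.012 ] F [4.7 5.6 5.1] gap 0.008 gf 59.0 j6 56.1 T [ 0.86 -0.82  0.  ]
along 0.0206 Fx 7.0
0.0245 19.25 [4.957e-01 1.000e-04 1.200e-02] F [4.6 4.7 4.5] gap 0.0079 gf 59.0 j6 56.0 T [ 0.95 -0.83 -0.06]
along 0.022 Fx 6.4
hold 19.75 [4.957e-01 1.000e-04 1.200e-02] F [4.9 4.5 4.7] gap 0.0077 gf 59.0 j6 56.0 T [ 0.96 -0.76 -0.08]
```

View pics/s5.png

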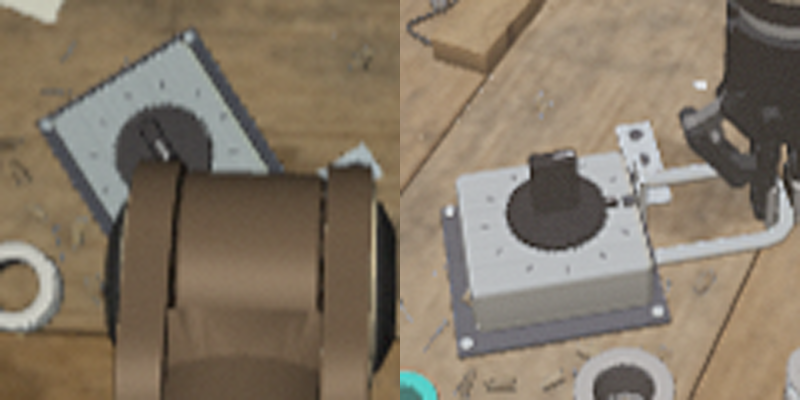

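The shackle is out and the dial is still on its mark. The force is still only the spring's, so I pull on until the stop is felt.

Run:
```python
from h import *
c=np.radians(YAW);x=np.array([np.cos(c),np.sin(c)]);b=np.array([.5142,.0130])
for k in (.0255,.0265,.0275,.0285,.0295):
    robot.move_l([*(b-k*x),.011],speed=.02);robot.wait(.2);s=robot.observe();f=s['ft_force'][:2]@x
    print(k,((np.array([.5139,.0124])-s['tool_pos'][:2])@x).round(4),f.round(1))
    if f>16:break
robot.wait(.5);st('hold')
```

```text
0.0255 0.0221 9.6
0.0265 0.0221 12.2
0.0275 0.0221 15.7
0.0285 0.0221 19.1
hold 22.15 [ 0.4955 -0.      0.0122] F [15.6 13.3 -4.9] gap 0.0077 gf 58.5 j6 55.8 T [ 2.56 -2.98 -0.06]
```

The shackle is firmly at its stop (22.1 mm, 19 N) and steady.

```bash
python3 -c "
from station import robot
print(robot.hand_in())"
```

```text
the job is handed in; nothing more can be done
None
```

I handed the job in at about 22 s on the robot's clock: the bobbin stands upright on the bench beside the lock, the dial's pointer is at the opening mark, and the shackle is held out against its stop at about 22 mm.

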